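Focus the board inspection camera and shim the board rest

ROBOT

A 6-joint arm with a two-finger parallel gripper is mounted at the origin on the work surface. World frame = base frame: x ahead of the robot, y to its left, z up, the work surface at z = 0. Lengths are in m, angles in rad, forces in N, time in s.
With the tool pointing down it reaches from about 0.375 to 0.9 m from the base axis. Payload 3.1 kg.
Tool frame: the origin (TCP) lies on the mounting face of the last link; the fingertips stand 182 mm ahead of it and the grasp point (between the pads) lies 164 mm ahead of it; z points along the fingers, y is the direction in which the jaws open and shut (so a half turn about z gives the same grasp; the last joint's range is limited). The gripper opens to 87 mm and grips with 3 to 60 N. Pads are 19 mm wide; open, the fingers measure 117 mm over their backs; the gripper's body (75 mm by 190 mm) begins 51 mm behind the grasp point.
Start: joints at [0.921, 0.527, 1.433, -0, 1.181, -0.178], TCP at [0.283, 0.557, 0.405] pointing down, gripper open.
Joint ranges: [-3.08, 3.08], [-0.75, 2.2], [0.22, 2.44], [-1.43, 4.57], [0, 2.65], [-2.85, 2.85]. Speed limits (rad/s): [2.79, 2.79, 3.14, 3.14, 3.14, 3.14].

INTERFACE

Orientations are given as a unit quaternion [x, y, z, w].
In Python, from rig import robot, camera, camera_model gives the robot as it stands.
- The arm moves only by the tool drive_tool, never from a script. Its argument "plan" is a list that holds one entry, the list of rows, each a list of 6 numbers: the shift along the world's x, y, z in units of 2.5 cm (1.0 is 2.5 cm), then the turn, a rotation vector about the world's x, y, z in units of 6 degrees (1.0 is 6 degrees). A call has 1 to 8 rows; each row shifts and turns the commanded pose from where the row before left it; what a row does not reach is not made up. A row lasts 1/8 s, in which the tool goes at most 62.5 mm and 10.7 degrees, less where a joint would pass 70% of its speed; a pose out of reach is approached as far as the arm can. A call with a number of a shift or a turn outside -1 to 1 is refused whole. A call with a gripper value outside its range is refused whole. "grip" is the closure, from 0 (fully open) to 1 (shut), set as the call begins (left out, the last holds). The fingers move at their own pace and stop on an object; "force" is the grip in N (left out, the last holds). Time passes only in rows, so rows that do not move let the fingers close. It gives the time, the measured TCP pose, the force and the opening at its end, in the units of the state.
- robot.get_obs(): the state, without advancing time (a new reading comes with each control period).
- camera(name): name is "side" or "top" or "wrist"; returns the picture (384x512x3 uint8, red, green, blue); there is no depth.
- camera_model(name): a dict with "K" (3x3 intrinsics, pixels), "world_to_cam" (4x4, takes a point from world to camera coordinates); the wrist camera has in their place "tool_from_camera" (4x4, takes a point from camera to tool coordinates, whose origin is the TCP and whose axes are the flange's). Camera axes: x right, y up, looking along -z (the intrinsics and any distortion apply to the point x, -y, -z); pixel columns grow to the right and rows downward; lengths in m; the calibration is good to about 2 mm. The wrist camera is an equidistant fisheye: a pixel r from the principal point sees the ray r / f radians off the axis. A picture is of the moment at which its call begins: read the wrist's pose just before it. camera_model takes no time and is no camera call.
- robot.hand_in(): hands the job in, once; it reports no verdict.
The state is a dict: "time": time; "q": joint angles; "joint_velocities": joint speeds; "joint_torque": joint torques, N m; "position": TCP position; "tool_rot": TCP orientation; "ft_force": force on the tool from outside, world axes, zero at the start; "moment": the same for the moment, N m; "grip_width": finger opening in m.
Only numpy, scipy, OpenCV 4.12 (cv2) and the standard library are available. Lean on these libraries where they do the work, as an engineer would, in place of code of your own. Each camera call takes 0.05 s, during which the arm holds its last target.

TASK

Set up the board inspection stand: first turn the knob of the focus controller until its white pointer line meets the long index mark on the housing, and let go of it. Then push the leveling wedge, thin end first, under the middle of the lip of the hinged board rest until the lip has just lifted off the rails, about 4 mm and never more than 9 mm, with the wedge still flat on the table. Finish holding the wedge there: do not let go of it, let the wedge alone carry the lip, and leave the other things on the table where they are.

Things in the scene. Friction and masses are not known exactly. Their poses are not given: they have to be found in the camera images.
- controller: White focus controller housing, 96 x 96 x 30 mm, fixed to the table, with the black focus knob on its top. Origin at the centre of its underside, z up; the long index mark is on its top, from the knob towards -x; short ticks either side are 0.25 rad apart.
- focus_grip (a point): Centre of the knob's upright grip bar, on the vertical turning axis, 57 mm above the table. The bar is 44 mm long (the point's x), 16 mm thick (y), 32 mm tall, its top 12 mm above the point; below it is a disc 50 mm across and 8 mm high. The white pointer line is on the -x end of the bar. The point turns with the knob; z is up.
- focus (a joint): Angle of the focus knob, rad: 0 when the pointer meets the long index mark, positive counter-clockwise seen from above; range -1.6 to 1.6, light friction, stays where it is left. It starts at a negative value.
- stand: Dark steel base of the inspection stand, fixed to the table. Origin on the table midway between lip and hinge of the board rest; lip towards -x, z up. The camera hangs over the plate 150 mm inward from the lip, its lowest point 142 mm up; boom and column reach 240 mm up. None of these is nearer than 125 mm to the lip (horizontally).
- lip (a point): Middle of the lower front edge of the board rest's lip: an aluminium plate 200 x 150 x 8 mm with a green board on it, hinged at its rear, at rest with its underside 16 mm above the table on two rails. Between the rails is a slot 110 mm wide, 140 mm deep, open to the table, for the wedge. x points inward from lip to hinge (the push direction), y along the lip, z up.
- board_rest (a joint): Hinge angle of the board rest, rad: 0 resting on the rails, positive as the lip lifts. Lift of the lip = 200 mm times this angle: 0.02 is 4 mm. It falls back by its own weight (the lip weighs about 3 to 6 N on the wedge).
- wedge: Leveling wedge: loose, grey plastic, 150 mm long (x), 40 wide (y), 0.25 kg. Origin at the centre of its underside; +x to the thin end, z up. Ramp 110 mm long, 6 mm high at the thin end (x = +75), rising 1 in 5 to 28 mm; then a grip block 40 x 40 mm, 45 high (x = -75 to -35). A dark line across the ramp, 70 mm from the thin end. Starts flat, thin end roughly towards the stand.
- wedge_tip (a point): Middle of the wedge's thin end, at the table. Axes as the wedge's. The lip (16 mm up) first meets the ramp when this point is 50 mm inside the lip's edge; every further 5 mm lifts it 1 mm. At 70 mm inside, the dark line meets the lip's edge and the lift is 4 mm.
- wedge_grip (a point): Centre of the wedge's grip block (40 x 40 x 45 mm), 22.5 mm above its underside, 130 mm from the thin end. Axes as the wedge's.
- spacer: A plain rectangular spacer bar of the same grey plastic, 150 x 40 x 30 mm, lying beside the wedge, not needed. Origin at the centre of its underside, x along its length.
- reel: White plastic ring-shaped reel, 80 mm across, 30 mm high; bystander. Origin at the centre of its underside.
- driver: Screwdriver with grey handle lying on the table, 170 mm long along its x; bystander.
- carton: Cardboard carton 110 x 160 x 60 mm; bystander. Origin at the centre of its underside.
- parts_bin: Open grey bin 90 x 120 x 45 mm; bystander. Origin at the centre of its underside.
- mug: White mug, 76 mm across, 90 mm high; bystander. Origin at the centre of its underside.
- pen: White pen, 130 mm long, 10 mm thick, lying on the table along its x; bystander.
Mind the look-alikes: they are no part of the job. Leave any green or orange look-alike of the controller alone. Leave any green look-alike of the wedge alone.

How it is judged:
By the outcome, as a careful person would: the job done as asked, in the order asked, and still so for the second after the job is handed in, while the arm keeps its last pose, push and grip.
It also fails if it takes over 54 s, if anything falls off the work surface, if the arm or the gripper's body presses on something with over 40 N, if the wrist force passes 120 N, or if a joint passes its speed limit or range.

## Working session

There is one attempt and no reset: what is moved stays moved. The work goes in short steps, Python scripts to look and compute and a tool call to move; the robot and the scene stay as the last step left them, time stands still between calls to the robot, and variables do not carry over. Pictures are saved under pics/ and viewed, and the job is handed in when it is done.

Besides the shell and the picture viewer there is one more tool, called after "Call:" as name(argument=value, ...), one argument or row to a line, values as JSON. drive_tool: Moves the arm, as the interface text tells. Shifts and turns lie within -1 to 1; 1 stands for 2.5 cm of shift or 6 degrees of turn. Its arguments: {"type":"object","properties":{"plan":{"type":"array","items":{"type":"array","items":{"type":"array","items":{"type":"number","minimum":-1,"maximum":1}}}},"grip":{"type":"number"},"force":{"type":"number"}},"required":["plan"]}

```bash
ls; mkdir -p pics; python3 - <<'E'
from rig import robot,camera,camera_model
import cv2,numpy as np
print(robot.get_obs())
for n in ["side","top","wrist"]:
    im=camera(n); cv2.imwrite(f"pics/{n}0.png",im[:,:,::-1])
    m=camera_model(n); print(n,{k:np.round(v,4).tolist() if not isinstance(v,str) else v for k,v in m.items()})
E
```

```text
pics
{'time': 0.0, 'q': array([ 9.21474338e-01,  5.28476182e-01,  1.43389348e+00, -3.57919635e-05,
        1.18138824e+00, -1.78487150e-01]), 'joint_velocities': array([ 6.47756969e-04, -5.26695972e-04, -6.29736899e-04,  1.81308729e-03,
        7.57477576e-05,  1.48093305e-04]), 'joint_torque': array([-5.55634670e-04, -4.40047181e+01, -1.76589471e+01,  6.32540113e-02,
        5.84068056e-02, -1.99792689e-04]), 'position': array([0.28328069, 0.556734  , 0.40376786]), 'tool_rot': array([ 2.33242151e-01,  9.72418082e-01, -9.97858750e-04, -4.20265543e-04]), 'ft_force': array([-1.02391103,  0.19808101, -0.94181177]), 'moment': array([ 0.04269341,  0.02371955, -0.01272588]), 'grip_width': 0.08733014123383588}
side {'K': [[441.9193, 0.0, 254.1834], [0.0, 441.9193, 186.754], [0.0, 0.0, 1.0]], 'world_to_cam': [[0.762, -0.6475, -0.0071, -0.3369], [0.3793, 0.4374, 0.8154, -0.3196], [-0.5248, -0.624, 0.5789, -1.1588], [0.0, 0.0, 0.0, 1.0]]}
top {'K': [[427.8759, 0.0, 258.3426], [0.0, 427.8759, 188.2851], [0.0, 0.0, 1.0]], 'world_to_cam': [[0.0012, -0.9999, 0.0143, 0.0888], [0.9866, 0.0035, 0.1631, -0.5446], [-0.1631, 0.014, 0.9865, -1.3117], [0.0, 0.0, 0.0, 1.0]]}
wrist {'K': [[297.3186, 0.0, 260.2019], [0.0, 297.3186, 193.4495], [0.0, 0.0, 1.0]], 'tool_from_camera': [[-0.0006, 0.9679, 0.2514, 0.068], [1.0, 0.0003, 0.0012, 0.0], [0.0011, 0.2514, -0.9679, 0.0205], [0.0, 0.0, 0.0, 1.0]]}
```

View pics/top0.png

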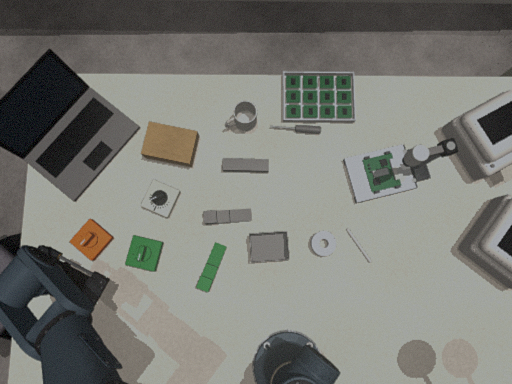

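View pics/side0.png

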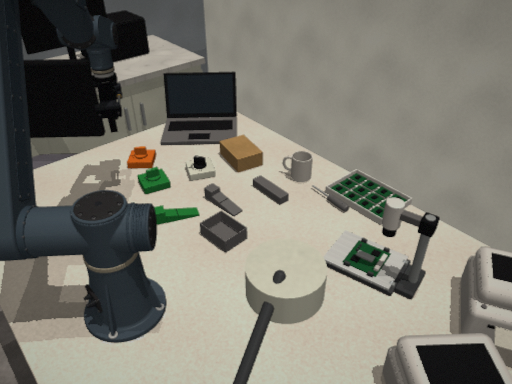

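View pics/wrist0.png

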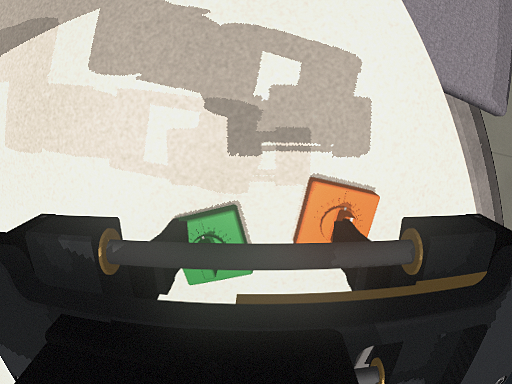

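Candidates so far, in the top view:
- **Controller:** white (160,198), green (144,253), orange (91,240).
- **Wedge:** grey stepped (227,216), grey plain spacer (245,165), green (211,267).

By the description I choose the white controller and the grey stepped wedge. I'll check both with close crops.

```bash
cat > h.py <<'E'
import numpy as np,cv2
from rig import robot,camera,camera_model
from scipy.spatial.transform import Rotation as R
def ray(n,uv,obs=None):
    m=camera_model(n);K=np.array(m["K"]);u,v=uv
    x=(u-K[0,2])/K[0,0];y=(v-K[1,2])/K[1,1]
    if n=="wrist":
        r=np.hypot(x,y);s=np.sin(r)/r if r>1e-9 else 1
        d=np.array([x*s,-y*s,-np.cos(r)])
        T=np.array(m["tool_from_camera"]);Rt=R.from_quat(obs["tool_rot"]).as_matrix()
        return obs["position"]+Rt@T[:3,3],Rt@T[:3,:3]@d
    T=np.array(m["world_to_cam"]);Rc=T[:3,:3]
    return -Rc.T@T[:3,3],Rc.T@np.array([x,-y,-1])
def onz(n,uv,z,obs=None):
    o,d=ray(n,uv,obs);return o+d*(z-o[2])/d[2]
def proj(n,p,obs=None):
    m=camera_model(n);K=np.array(m["K"])
    if n=="wrist":
        T=np.array(m["tool_from_camera"]);Rt=R.from_quat(obs["tool_rot"]).as_matrix()
        c=T[:3,:3].T@(Rt.T@(np.array(p)-obs["position"])-T[:3,3])
        th=np.arccos(-c[2]/np.linalg.norm(c));h=np.hypot(c[0],c[1])
        return K[0,2]+K[0,0]*th*c[0]/h,K[1,2]-K[0,0]*th*c[1]/h
    T=np.array(m["world_to_cam"]);c=T[:3,:3]@np.array(p)+T[:3,3]
    return K[0,2]+K[0,0]*c[0]/-c[2],K[1,2]-K[1,1]*c[1]/-c[2]
def crop(im,x0,y0,x1,y1,s,fn):
    cv2.imwrite(fn,cv2.resize(im[y0:y1,x0:x1,::-1],None,fx=s,fy=s,interpolation=cv2.INTER_CUBIC))
E
python3 - <<'E'
from h import *
im=cv2.imread("pics/top0.png")[:,:,::-1]
crop(im,130,130,280,240,5,"pics/c1.png")
crop(im,330,120,480,220,5,"pics/c2.png")
for p in [(160,198),(227,216),(352,180),(245,165)]: print(p,onz("top",p,0.02).round(3))
E
```

```text
(160, 198) [0.516 0.405 0.02 ]
(227, 216) [0.458 0.19  0.02 ]
(352, 180) [ 0.577 -0.214  0.02 ]
(245, 165) [0.625 0.133 0.02 ]
```

View pics/c1.png

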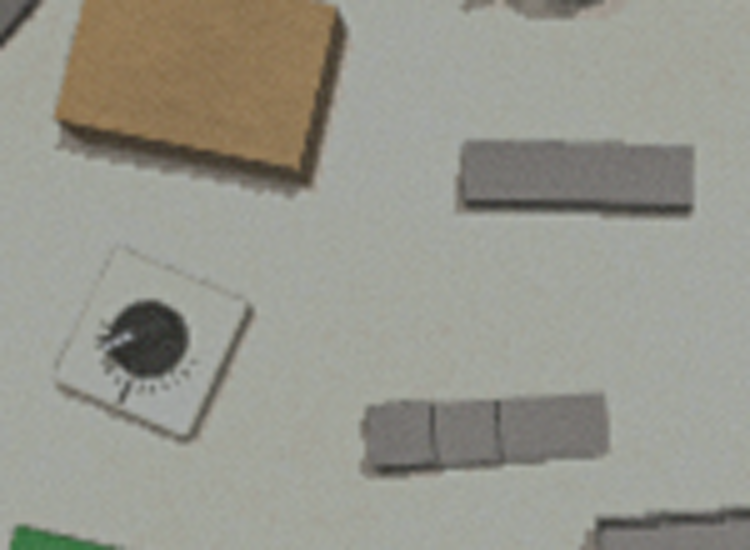

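View pics/c2.png

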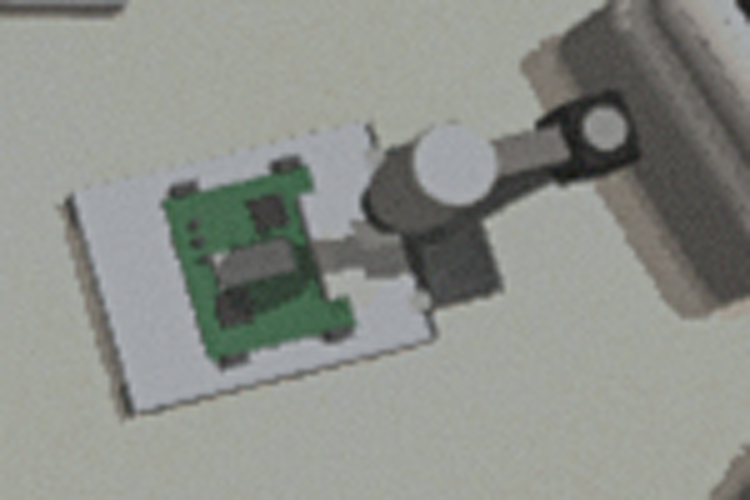

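The crops confirm the choice. The white controller has its knob at about (159.6,198), with the index mark at (154.5,209) and the pointer at (153,198.5). The grey ramped wedge has its block at the left and its thin end at (251,215). The lip is the plate's left edge, from (344,160) to (356,202). Next I measure poses.

```bash
python3 - <<'E'
from h import *
im=cv2.imread("pics/top0.png")[:,:,::-1]
f=lambda c,o:(o[0]+c[0]/5-0.4,o[1]+c[1]/5-0.4)
o=(130,130)
C=[onz("top",f(c,o),.03) for c in [(120,248),(252,310),(188,437),(58,380)]]
print("ctrl corners",np.round(C,3).tolist(),"centre",np.mean(C,0).round(4))
C=np.array(C);print([np.degrees(np.arctan2(*(C[(i+1)%4]-C[i])[1::-1])).round(1) for i in range(4)])
k=onz("top",f((148,340),o),.04);i=onz("top",f((124,393),o),.03);p=onz("top",f((118,343),o),.069)
c=np.mean(C,0);print("knob",k,"idx",i,"ang",np.degrees(np.arctan2(*(i-c)[1::-1])),"ptr",p,np.degrees(np.arctan2(*(p-c)[1::-1])))
# wedge
tip=[onz("top",f(c,o),.006) for c in [(604,394),(608,456)]]
blk=[onz("top",f(c,o),.045) for c in [(365,405),(433,401),(436,464),(370,468)]]
ln=[onz("top",f(c,o),.020) for c in [(498,400),(501,462)]]
print("tip",np.round(tip,4).tolist(),"blk",np.mean(blk,0),np.round(blk,3).tolist(),"line",np.mean(ln,0))
t=np.mean(tip,0);b=np.mean(blk,0);print("wedge yaw",np.degrees(np.arctan2(*(t-b)[1::-1])),np.linalg.norm((t-b)[:2]))
o=(330,120)
L=[onz("top",f(c,o),.024) for c in [(73,197),(133,413),(436,338),(368,125)]]
print("plate",np.round(L,4).tolist());l=(L[0]+L[1])/2;print("lip mid",l,np.linalg.norm(L[1]-L[0]))
hm=(L[2]+L[3])/2;print("yaw",np.degrees(np.arctan2(*(hm-l)[1::-1])),np.degrees(np.arctan2(*(L[0]-L[1])[1::-1])),np.linalg.norm(hm-l))
E
```

```text
ctrl corners [[0.575, 0.425, 0.03], [0.535, 0.34, 0.03], [0.454, 0.378, 0.03], [0.49, 0.461, 0.03]] centre [0.5134 0.4009 0.03  ]
[np.float64(-115.0), np.float64(155.1), np.float64(66.7), np.float64(-22.7)]
knob [0.51411446 0.40293871 0.04      ] idx [0.48159701 0.41896265 0.03      ] ang 150.4002160049334 ptr [0.50805809 0.41497179 0.069     ] 110.76541125562568
tip [[0.4846, 0.1152, 0.006], [0.4445, 0.1124, 0.006]] blk [0.45427425 0.24180695 0.045     ] [[0.473, 0.265, 0.045], [0.475, 0.222, 0.045], [0.436, 0.22, 0.045], [0.433, 0.261, 0.045]] line [0.45912258 0.181624   0.02      ]
wedge yaw -85.39814934238457 0.12843748629632415
plate [[0.6455, -0.1902, 0.024], [0.5035, -0.2243, 0.024], [0.553, -0.4228, 0.024], [0.6949, -0.3863, 0.024]]
lip mid [ 0.57449357 -0.20728312  0.024     ] 0.14602896508344784
yaw -75.92235870312729 13.515749836370958 0.20339977860393424
```

Call:
drive_tool(
  plan=[
    [[1,-0.78,-0.2,0,0,-1],[1,-0.78,-0.2,0,0,-1],[1,-0.78,-0.2,0,0,-1],[1,-0.78,-0.2,0,0,-1],[1,-0.78,-0.2,0,0,-1],[1,-0.78,-0.2,0,0,-1],[1,-0.78,-0.2,0,0,-1],[1,-0.78,-0.2,0,0,-1]],
  ],
)

```text
time: 1.15
position: [0.4841, 0.4003, 0.3642]
tool_rot: [0.61, 0.792, -0.0, -0.0]
ft_force: [0.1, 0.3, -0.5]
grip_width: 0.0871
```

Call:
drive_tool(
  plan=[
    [[0.8,0,-0.1,0,0,0],[0.4,0,0,0,0,0],[0,0,0,0,0,0]],
  ],
)

```text
time: 1.52
position: [0.5137, 0.4011, 0.362]
tool_rot: [0.609, 0.793, -0.0, -0.0]
ft_force: [-0.9, -0.3, 0.0]
grip_width: 0.0871
```

```bash
python3 - <<'E'
from h import *
o=robot.get_obs();print(o['time'],o['position'],o['tool_rot'],o['q'],o['ft_force'])
im=camera("wrist");cv2.imwrite("pics/w1.png",im[:,:,::-1])
np.savez("w1.npz",position=o['position'],tool_rot=o['tool_rot'])
u=proj("wrist",[.514,.402,.03],o);print(u)
x,y=int(u[0]),int(u[1]);crop(im,max(x-75,0),max(y-70,0),x+75,y+40,5,"pics/w1c.png");print(x-75,y-70)
E
```

```text
1.525 [0.5137207  0.40107972 0.36201536] [ 6.08692138e-01  7.93406488e-01 -9.19944201e-05 -1.36370535e-04] [4.91704132e-01 6.10421694e-01 1.40253811e+00 1.91055912e-04
 1.12891288e+00 2.29648363e-01] [-0.89666172 -0.32268248  0.02974111]
(np.float64(260.71644699514405), np.float64(180.97248227493526))
185 110
```

View pics/w1.png

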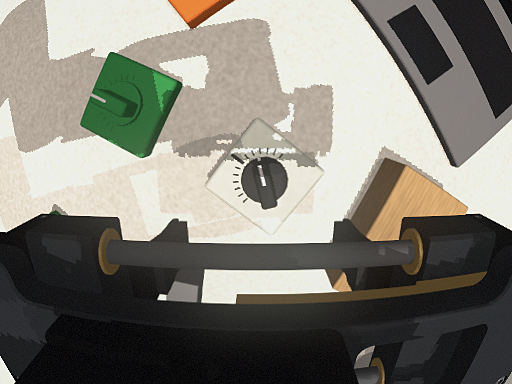

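View pics/w1c.png

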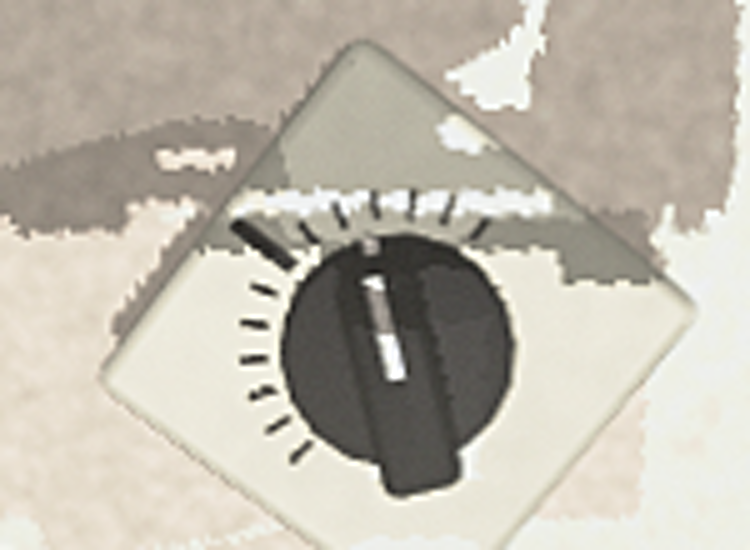

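The close view shows the index mark at crop (235,222)–(292,268). The white pointer runs over the bar top from (395,378) to (372,280), and the disc is centred near (398,348).

```bash
python3 - <<'E'
from h import *
o=dict(np.load("w1.npz"))
g=lambda c,z:onz("wrist",(185+c[0]/5-.4,110+c[1]/5-.4),z,o)
A=lambda v:np.degrees(np.arctan2(v[1],v[0]))
i0,i1=g((235,222),.03),g((292,268),.03);print("idx",A(i0-i1),i0,i1)
t,r,l=g((362,42),.03),g((692,312),.03),g((105,378),.03)
c=(r+l)/2;print("ctr",c,"side angs",A(r-t),A(l-t),np.linalg.norm(r-t),np.linalg.norm(l-t),"idx from c",A(i0-c),A(i1-c))
p0,p1=g((395,378),.069),g((372,280),.069);print("ptr",A(p1-p0),p0,p1,"from c",A(p1-c),np.linalg.norm((p1-c)[:2]))
# bar edges top
e=[g(q,.069) for q in [(345,290),(385,490),(412,275),(460,470)]];print("bar dir",A(e[0]-e[1]),A(e[2]-e[3]),"barctr",np.mean(e,0))
d=[g(q,.038) for q in [(282,345),(515,345),(400,235)]];print("disc",(d[0]+d[1])/2,np.linalg.norm(d[0]-d[1]))
E
```

```text
idx 155.3373083466238 [0.47674898 0.42227575 0.03      ] [0.49087568 0.41578933 0.03      ]
ctr [0.51682374 0.40564401 0.03      ] side angs -23.65447693622705 -113.10211719843635 0.09106760029544173 0.09090619229483732 idx from c 157.46067652042282 158.64520022950157
ptr 117.97906045263498 [0.5154728  0.40691279 0.069     ] [0.50648622 0.42382901 0.069     ] from c 119.61667713106048 0.02091790419701757
bar dir 115.86529589568099 118.97607467751962 barctr [0.51677939 0.40630212 0.069     ]
disc [0.51651579 0.4071186  0.038     ] 0.048668862021553905
```

Call:
drive_tool(
  plan=[
    [[0.12,0.2,-0.8,0,0,1],[0,0,-0.8,0,0,1],[0,0,-0.8,0,0,0.15],[0,0,-0.8,0,0,0],[0,0,-0.8,0,0,0],[0,0,-0.8,0,0,0],[0,0,-0.6,0,0,0],[0,0,0,0,0,0]],
  ],
)

```text
time: 2.58
position: [0.516, 0.4057, 0.2256]
tool_rot: [0.516, 0.857, -0.001, -0.001]
ft_force: [-0.1, -0.2, 0.9]
grip_width: 0.087
```

```bash
python3 - <<'E'
from h import *
o=robot.get_obs();print(o['time'],o['position'],o['tool_rot'],o['ft_force'])
im=camera("wrist");cv2.imwrite("pics/w2.png",im[:,:,::-1])
im=camera("side");u=proj("side",[.516,.406,.05]);x,y=int(u[0]),int(u[1]);crop(im,x-70,y-60,x+70,y+45,5,"pics/s2c.png")
E
```

```text
2.575 [0.5159603  0.40574965 0.22561317] [ 5.15579116e-01  8.56840543e-01 -1.35562897e-03 -7.88469335e-04] [-0.14853432 -0.18149202  0.87842427]
```

View pics/w2.png

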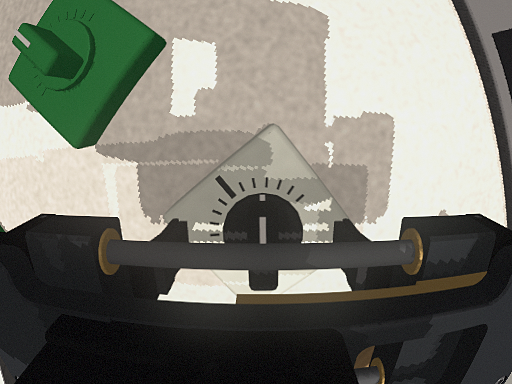

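View pics/s2c.png

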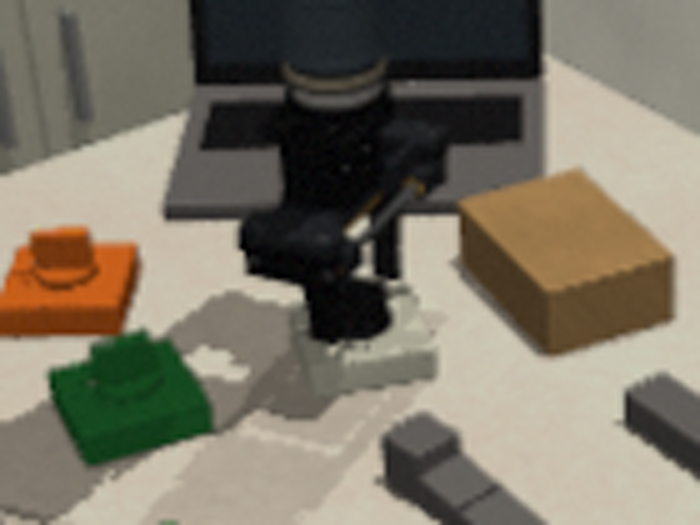

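The bar stands upright at column 262, midway between the open fingers and aligned with them, so I close on it gently.

Call:
drive_tool(
  plan=[
    [[0,0,0,0,0,0],[0,0,0,0,0,0],[0,0,0,0,0,0],[0,0,0,0,0,0],[0,0,0,0,0,0],[0,0,0,0,0,0]],
  ],
  grip=1,
  force=12,
)

```text
time: 3.42
position: [0.5164, 0.406, 0.2272]
tool_rot: [0.516, 0.857, -0.0, -0.0]
ft_force: [0.8, -0.3, -0.2]
grip_width: 0.0348
```

Call:
drive_tool(
  plan=[
    [[0,0,0,0,0,0],[0,0,0,0,0,0],[0,0,0,0,0,0],[0,0,0,0,0,0]],
  ],
)

```text
time: 3.92
position: [0.5165, 0.406, 0.2272]
tool_rot: [0.516, 0.857, 0.0, 0.0]
ft_force: [0.7, -0.1, -0.7]
grip_width: 0.016
```

Gripped at 16 mm. Now I turn it +38.4° (6.4 units).

Call:
drive_tool(
  plan=[
    [[0,0,0,0,0,0.8],[0,0,0,0,0,1],[0,0,0,0,0,1],[0,0,0,0,0,1],[0,0,0,0,0,1],[0,0,0,0,0,1],[0,0,0,0,0,0.6],[0,0,0,0,0,0]],
  ],
)

```text
time: 4.92
position: [0.5163, 0.4059, 0.2272]
tool_rot: [0.205, 0.979, -0.0, -0.0]
ft_force: [-0.6, -0.6, 1.0]
grip_width: 0.0159
```

```bash
python3 - <<'E'
from h import *
o=robot.get_obs();print(o['time'],o['position'],o['tool_rot'],o['ft_force'],o['moment'],o['grip_width'])
M=R.from_quat(o['tool_rot']).as_matrix();print("toolx",np.degrees(np.arctan2(M[1,0],M[0,0])))
im=camera("wrist");cv2.imwrite("pics/w3.png",im[:,:,::-1]);np.savez("w3.npz",position=o['position'],tool_rot=o['tool_rot'])
crop(im,185,110,335,220,5,"pics/w3c.png")
E
```

```text
4.925 [0.51634277 0.4058511  0.22721183] [ 2.05367598e-01  9.78684841e-01 -3.12259657e-04 -1.83979221e-04] [-0.57882798 -0.633724    0.95034894] [-0.12680038 -0.00496441  0.05349675] 0.015933565709682927
toolx 156.29795637871695
```

View pics/w3c.png

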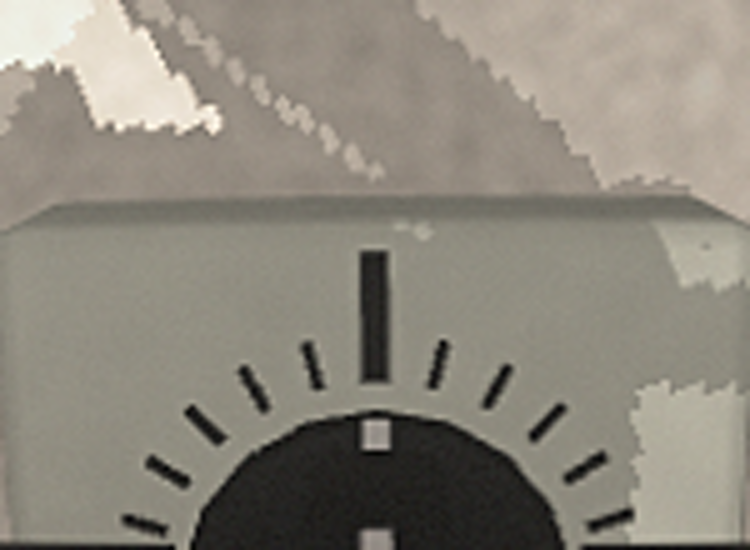

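The index mark (column 375) and pointer (376) line up. I let go and lift once the fingers are open.

Call:
drive_tool(
  plan=[
    [[0,0,0,0,0,0],[0,0,0,0,0,0],[0,0,0,0,0,0],[0,0,0,0,0,0],[0,0,0,0,0,0],[0,0,0.8,0,0,0],[0,0,1,0,0,0],[0,0,1,0,0,0]],
  ],
  grip=0,
)

```text
time: 5.98
position: [0.5166, 0.4061, 0.2994]
tool_rot: [0.205, 0.979, 0.0, 0.001]
ft_force: [0.7, -0.1, -1.0]
grip_width: 0.0846
```

Call:
drive_tool(
  plan=[
    [[0,0,1,0,0,0],[0,0,0.7,0,0,0],[0,0,0,0,0,0]],
  ],
)

```text
time: 6.35
position: [0.5168, 0.4063, 0.3421]
tool_rot: [0.205, 0.979, 0.001, 0.002]
ft_force: [-0.5, 0.4, 0.0]
grip_width: 0.0867
```

```bash
python3 - <<'E'
from h import *
o=robot.get_obs();print(o['time'],o['position'],o['tool_rot'],o['q'],o['grip_width'])
im=camera("wrist");cv2.imwrite("pics/w4.png",im[:,:,::-1])
crop(im,185,110,335,220,5,"pics/w4c.png")
E
```

```text
6.35 [0.51683307 0.40626111 0.34214686] [0.20507733 0.97874322 0.00142961 0.00171634] [ 4.96527643e-01  6.39907390e-01  1.40538063e+00 -4.31008478e-05
  1.09183731e+00 -6.61162419e-01] 0.0867179418794567
```

View pics/w4c.png

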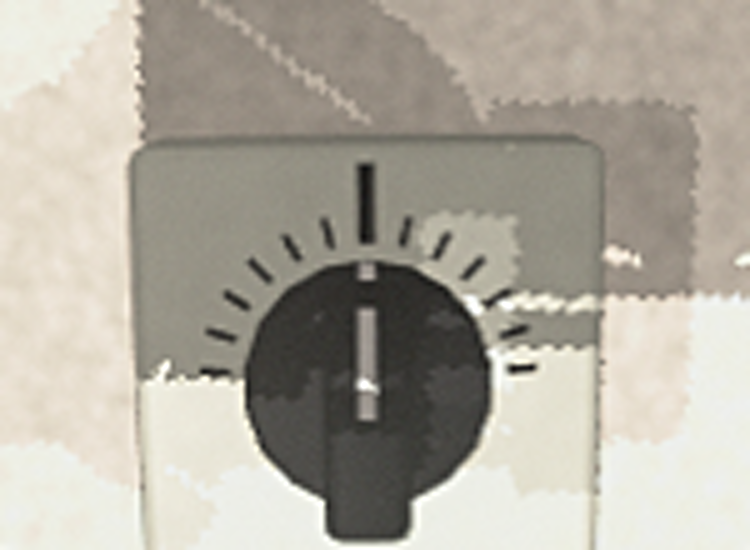

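The pointer is still on the mark after release: mark at column 366, pointer at 367. Next I fly over the lip with the wrist camera turned sideways to measure it closely, before fetching the wedge.

Call:
drive_tool(
  plan=[
    [[0.16,-0.97,0,0,0,0.8],[0.16,-0.97,0,0,0,0.8],[0.16,-0.97,0,0,0,0.8],[0.16,-0.97,0,0,0,0.8],[0.16,-0.97,0,0,0,0.8],[0.16,-0.97,0,0,0,0.8],[0.16,-0.97,0,0,0,0.8],[0.16,-0.97,0,0,0,0.8]],
  ],
)

```text
time: 7.4
position: [0.5481, 0.2111, 0.3384]
tool_rot: [-0.13, 0.992, -0.0, -0.001]
ft_force: [0.3, -0.3, -0.3]
grip_width: 0.0867
```

Call:
drive_tool(
  plan=[
    [[0.16,-0.97,0,0,0,0],[0.16,-0.97,0,0,0,0],[0.16,-0.97,0,0,0,0],[0.16,-0.97,0,0,0,0],[0.16,-0.97,0,0,0,0],[0.16,-0.97,0,0,0,0],[0.16,-0.97,0,0,0,0],[0.16,-0.97,0,0,0,0]],
  ],
)

```text
time: 8.4
position: [0.5801, 0.0172, 0.3384]
tool_rot: [-0.128, 0.992, 0.0, -0.001]
ft_force: [-0.0, 0.4, 0.0]
grip_width: 0.0875
```

Call:
drive_tool(
  plan=[
    [[0.16,-0.97,0,0,0,0],[0.16,-0.97,0,0,0,0],[0.16,-0.97,0,0,0,0],[0.16,-0.97,0,0,0,0],[0.16,-0.97,0,0,0,0],[0.16,-0.97,0,0,0,0],[0.16,-0.97,0,0,0,0],[0,0,0,0,0,0]],
  ],
)

```text
time: 9.4
position: [0.6089, -0.1541, 0.3398]
tool_rot: [-0.127, 0.992, -0.0, 0.0]
ft_force: [-0.6, 0.3, -0.3]
grip_width: 0.0871
```

```bash
python3 - <<'E'
from h import *
o=robot.get_obs();print(o['time'],o['position'],o['tool_rot'],o['q'],o['grip_width'])
im=camera("wrist");cv2.imwrite("pics/w5.png",im[:,:,::-1]);np.savez("w5.npz",position=o['position'],tool_rot=o['tool_rot'])
print(proj("wrist",[.5745,-.2073,.024],o))
t=camera("top");cv2.imwrite("pics/top5.png",t[:,:,::-1])
E
```

```text
9.4 [ 0.60885991 -0.1540799   0.33980322] [-1.26841470e-01  9.91922820e-01 -3.65292658e-04  4.76918548e-04] [-4.25505082e-01  6.06831698e-01  1.48575492e+00 -1.39749332e-04
  1.04781067e+00 -2.25059988e+00] 0.08709780376772633
(np.float64(218.0176603420835), np.float64(139.78397581545224))
```

View pics/w5.png

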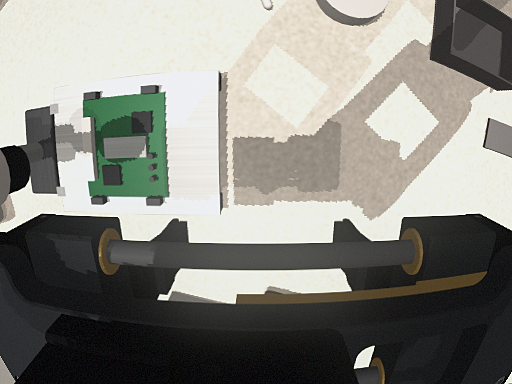

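The wrist view shows the lip edge running from (219,71) to (221,213). The prediction from the top view was (218,140), so I refine it.

```bash
python3 - <<'E'
from h import *
o=dict(np.load("w5.npz"))
im=cv2.imread("pics/w5.png")[:,:,::-1];crop(im,185,60,255,222,3.6,"pics/w5c.png")
t=cv2.imread("pics/top5.png")[:,:,::-1];crop(t,190,190,290,240,7,"pics/t5c.png")
for r in [80,100,120,140,160,180,200]: print(r,im[r,214:226].astype(int).sum(1).tolist())
for c in [180,190,200,210]: print(c,im[66:78,c].astype(int).sum(1).tolist(),im[206:220,c].astype(int).sum(1).tolist())
E
```

```text
80 [719, 720, 730, 761, 497, 187, 56, 317, 439, 411, 408, 401]
100 [713, 716, 728, 718, 486, 330, 413, 416, 418, 420, 420, 395]
120 [709, 712, 723, 741, 492, 320, 426, 429, 428, 426, 426, 409]
140 [711, 710, 718, 728, 543, 347, 427, 433, 438, 437, 436, 416]
160 [704, 701, 703, 726, 637, 356, 431, 468, 461, 458, 462, 436]
180 [695, 698, 699, 709, 752, 347, 387, 451, 453, 459, 457, 454]
200 [718, 717, 716, 721, 741, 698, 266, 201, 302, 503, 535, 539]
180 [710, 702, 698, 700, 705, 708, 721, 718, 721, 722, 720, 720] [711, 715, 714, 714, 717, 718, 717, 718, 681, 686, 707, 704, 706, 719]
190 [713, 710, 707, 696, 690, 717, 724, 719, 724, 722, 722, 720] [714, 716, 718, 716, 718, 718, 717, 716, 704, 692, 704, 707, 704, 705]
200 [705, 704, 711, 707, 705, 716, 725, 720, 720, 723, 722, 721] [716, 721, 718, 719, 721, 717, 718, 719, 710, 698, 708, 700, 697, 696]
210 [707, 706, 706, 698, 690, 725, 722, 718, 719, 721, 720, 721] [719, 716, 717, 717, 719, 721, 720, 719, 716, 705, 709, 712, 711, 710]
```

View pics/w5c.png

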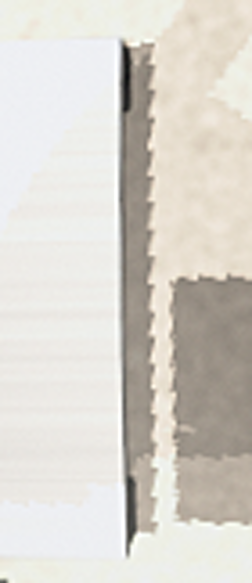

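View pics/t5c.png

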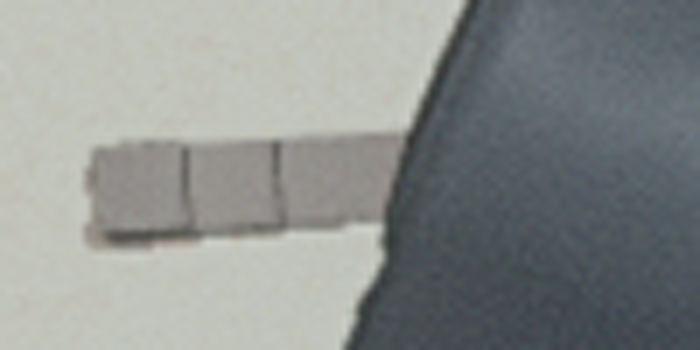

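```bash
python3 - <<'E'
from h import *
o=dict(np.load("w5.npz"))
A=lambda v:np.degrees(np.arctan2(v[1],v[0]))
P=lambda u,v:onz("wrist",(u,v),.024,o)
a,b=P(218,71),P(220,214)
print(a,b,(a+b)/2,np.linalg.norm(a-b),A(a-b))
for r,c in [(80,218.1),(100,218),(120,218),(140,218.3),(160,218.6),(180,219),(200,219.8)]: print(P(c,r).round(4))
pts=np.array([P(c,r)[:2] for r,c in [(80,218.1),(100,218),(120,218),(140,218.3),(160,218.6),(180,219),(200,219.8)]])
print(A(pts[0]-pts[-1]))
E
```

```text
[ 0.50738697 -0.2241531   0.024     ] [ 0.64972369 -0.18808495  0.024     ] [ 0.57855533 -0.20611903  0.024     ] 0.146835470643409 -165.78054542982937
[ 0.5163 -0.2217  0.024 ]
[ 0.5358 -0.2168  0.024 ]
[ 0.5552 -0.212   0.024 ]
[ 0.5746 -0.207   0.024 ]
[ 0.5943 -0.202   0.024 ]
[ 0.6143 -0.197   0.024 ]
[ 0.6348 -0.1916  0.024 ]
-165.72149315882825
```

Call:
drive_tool(
  plan=[
    [[-0.36,0.93,0,0,0,-1],[-0.36,0.93,0,0,0,-1],[-0.36,0.93,0,0,0,-1],[-0.36,0.93,0,0,0,-1],[-0.36,0.93,0,0,0,-1],[-0.36,0.93,0,0,0,-1],[-0.36,0.93,0,0,0,-1],[-0.36,0.93,0,0,0,-1]],
  ],
)

```text
time: 10.5
position: [0.5356, 0.0361, 0.3399]
tool_rot: [0.287, 0.958, 0.0, -0.0]
ft_force: [0.1, 0.0, -0.2]
grip_width: 0.0868
```

Call:
drive_tool(
  plan=[
    [[-0.36,0.93,0,0,0,-1],[-0.36,0.93,0,0,0,-1],[-0.36,0.93,0,0,0,-1],[-0.36,0.93,0,0,0,-1],[-0.36,0.93,0,0,0,-1],[-0.36,0.93,0,0,0,-1],[-0.36,0.93,0,0,0,-1],[-0.36,0.93,0,0,0,-1]],
  ],
)

```text
time: 11.5
position: [0.4632, 0.2217, 0.3399]
tool_rot: [0.652, 0.758, -0.0, -0.0]
ft_force: [-0.7, 0.1, 0.0]
grip_width: 0.0868
```

Call:
drive_tool(
  plan=[
    [[-0.44,0.96,0,0,0,-0.7],[0,0,0,0,0,0]],
  ],
)

```text
time: 11.75
position: [0.4518, 0.246, 0.3399]
tool_rot: [0.677, 0.736, -0.0, -0.0]
ft_force: [-0.0, -0.1, -0.6]
grip_width: 0.0871
```

```bash
python3 - <<'E'
from h import *
o=robot.get_obs();print(o['time'],o['position'],o['tool_rot'],o['q'],o['grip_width'])
im=camera("wrist");cv2.imwrite("pics/w6.png",im[:,:,::-1]);np.savez("w6.npz",position=o['position'],tool_rot=o['tool_rot'])
print(proj("wrist",[.4543,.2418,.045],o))
E
```

```text
11.75 [0.45182837 0.24595529 0.33986999] [ 6.76914415e-01  7.36061616e-01 -2.58933268e-04 -3.23515067e-04] [2.80948442e-01 4.74073579e-01 1.77330292e+00 3.63777287e-04
 8.94994825e-01 1.97049595e-01] 0.08713119157212958
(np.float64(262.48315459202246), np.float64(194.52691287557892))
```

View pics/w6.png

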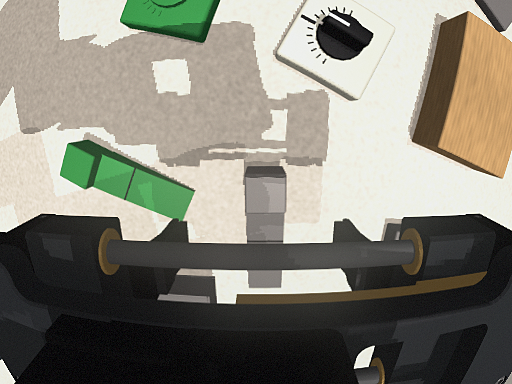

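The grey block's top spans (246,177)–(286,212). The green look-alike lies to the left, with its nearest corner at (190,217).

```bash
python3 - <<'E'
from h import *
o=dict(np.load("w6.npz"));im=cv2.imread("pics/w6.png")[:,:,::-1]
crop(im,225,155,315,220,8,"pics/w6c.png")
P=lambda u,v,z:onz("wrist",(u,v),z,o)
for r in (185,200,207): print(r,im[r,240:294].astype(int).sum(1).tolist())
for c in (256,270): print(c,im[160:218,c].astype(int).sum(1).tolist())
c=[P(*q,.045) for q in [(246,177),(286,177),(286,212),(246,212)]]
print(np.round(c,4).tolist(),np.mean(c,0));print("green",P(190,218,.006),P(195,190,.006))
E
```

```text
185 [662, 672, 693, 689, 583, 295, 416, 436, 447, 435, 439, 445, 433, 436, 437, 431, 436, 441, 440, 438, 441, 444, 435, 431, 454, 503, 500, 500, 493, 512, 498, 493, 502, 509, 501, 504, 499, 507, 503, 507, 496, 504, 511, 518, 490, 384, 501, 698, 679, 674, 662, 644, 640, 650]
200 [655, 665, 669, 683, 643, 324, 385, 449, 439, 436, 435, 440, 436, 434, 441, 437, 438, 431, 435, 442, 440, 435, 430, 437, 434, 444, 434, 431, 433, 450, 504, 486, 498, 490, 490, 493, 490, 498, 487, 489, 495, 497, 494, 502, 468, 397, 523, 661, 648, 653, 664, 649, 641, 633]
207 [667, 669, 678, 693, 665, 326, 371, 445, 434, 433, 433, 430, 434, 436, 433, 435, 440, 435, 432, 435, 438, 431, 433, 428, 442, 445, 437, 432, 446, 478, 480, 496, 488, 493, 492, 487, 491, 476, 494, 496, 493, 491, 493, 499, 457, 402, 572, 682, 668, 664, 658, 654, 641, 636]
256 [513, 403, 397, 402, 421, 449, 254, 207, 219, 219, 222, 224, 205, 229, 286, 286, 251, 242, 458, 442, 447, 437, 445, 437, 441, 436, 442, 440, 441, 440, 439, 443, 443, 437, 436, 443, 436, 446, 438, 435, 438, 441, 442, 431, 434, 429, 434, 440, 433, 431, 432, 443, 408, 322, 378, 377, 376, 365]
270 [509, 505, 413, 413, 412, 431, 225, 208, 212, 220, 215, 220, 212, 227, 251, 250, 238, 429, 458, 445, 446, 444, 435, 514, 501, 498, 501, 507, 502, 496, 497, 509, 496, 495, 495, 501, 502, 497, 498, 506, 504, 494, 488, 495, 496, 480, 476, 480, 477, 472, 480, 493, 440, 341, 389, 373, 377, 372]
[[0.4374, 0.2575, 0.045], [0.475, 0.2607, 0.045], [0.4786, 0.2262, 0.045], [0.4398, 0.223, 0.045]] [0.4576965  0.24183769 0.045     ]
green [0.37561571 0.19711003 0.006     ] [0.38076693 0.2304603  0.006     ]
```

View pics/w6c.png

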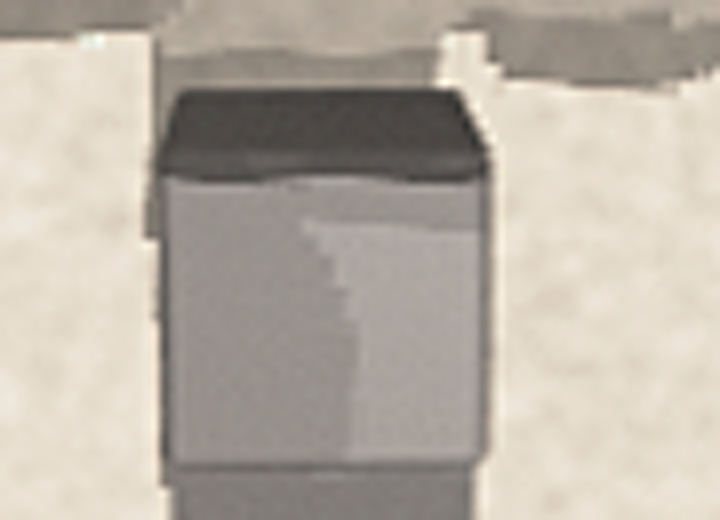

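Call:
drive_tool(
  plan=[
    [[0.23,-0.17,-0.8,0,0,0],[0,0,-0.8,0,0,0],[0,0,-0.8,0,0,0],[0,0,-0.8,0,0,0],[0,0,-0.8,0,0,0],[0,0,-0.8,0,0,0],[0,0,-0.8,0,0,0],[0,0,-0.4,0,0,0]],
  ],
  grip=0.3,
)

```text
time: 12.8
position: [0.4594, 0.2393, 0.1889]
tool_rot: [0.679, 0.734, -0.001, -0.0]
ft_force: [0.8, -0.3, 0.1]
grip_width: 0.0611
```

```bash
python3 - <<'E'
from h import *
o=robot.get_obs();print(o['time'],o['position'],o['tool_rot'],o['ft_force'],o['grip_width'])
im=camera("side");cv2.imwrite("pics/s7.png",im[:,:,::-1]);crop(im,150,140,270,230,6,"pics/s7c.png")
im=camera("wrist");cv2.imwrite("pics/w7.png",im[:,:,::-1])
E
```

```text
12.8 [0.45936714 0.23934727 0.18887334] [ 6.78642816e-01  7.34468205e-01 -5.56321852e-04 -2.72854383e-04] [ 0.81059315 -0.30302978  0.09766376] 0.06114571961680772
```

View pics/s7c.png

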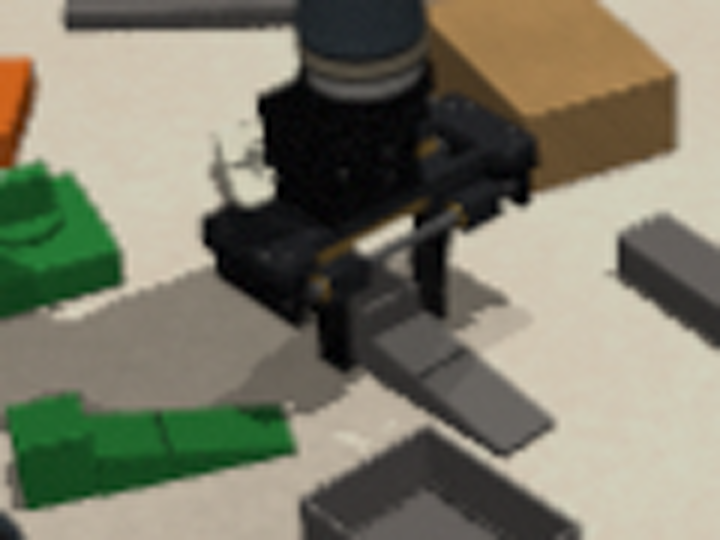

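View pics/w7.png

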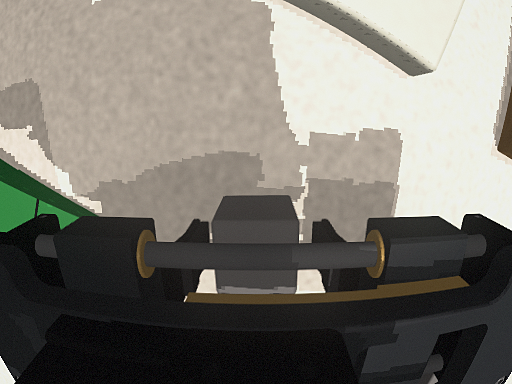

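The block sits between the fingers (columns 212–300 in the wrist view), so I grip it.

Call:
drive_tool(
  plan=[
    [[0,0,0,0,0,0],[0,0,0,0,0,0],[0,0,0,0,0,0],[0,0,0,0,0,0],[0,0,0,0,0,0]],
  ],
  grip=1,
  force=35,
)

```text
time: 13.52
position: [0.4588, 0.24, 0.1903]
tool_rot: [0.679, 0.734, -0.0, -0.0]
ft_force: [-2.6, -0.2, 6.3]
grip_width: 0.0398
```

```bash
python3 - <<'E'
from h import *
o=robot.get_obs();print(o['time'],o['position'],o['tool_rot'],o['ft_force'],o['moment'],o['grip_width'])
M=R.from_quat(o['tool_rot']).as_matrix();print("toolx",np.degrees(np.arctan2(M[1,0],M[0,0])))
im=camera("top");cv2.imwrite("pics/t8.png",im[:,:,::-1]);crop(im,190,190,270,240,8,"pics/t8c.png")
im=camera("wrist");cv2.imwrite("pics/w8.png",im[:,:,::-1])
E
```

```text
13.525 [0.45877833 0.24003193 0.19031099] [ 6.78643585e-01  7.34467667e-01 -2.65130167e-04 -2.45406529e-04] [-2.62176299 -0.19261056  6.33906782] [-0.04037681  0.45839392 -0.05465259] 0.0398180648913998
toolx 94.52451570017358
```

View pics/t8c.png

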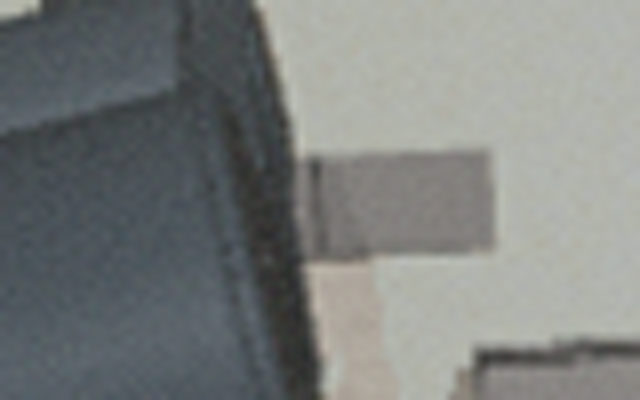

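View pics/w8.png

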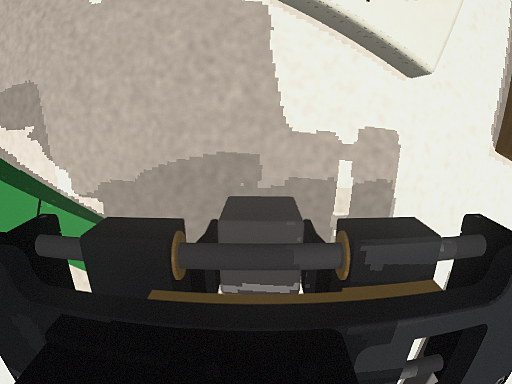

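```bash
python3 - <<'E'
from h import *
o=robot.get_obs();print(o['position'],o['ft_force'])
f=lambda c:(190+c[0]/8-.45,190+c[1]/8-.45)
t=[onz("top",f(c),.006) for c in [(493,151),(496,250)]]; l=[onz("top",f(c),.020) for c in [(316,157),(319,257)]]
T=np.mean(t,0);L=np.mean(l,0);print("tip",T,"line",L,np.linalg.norm((T-L)[:2]))
A=lambda v:np.degrees(np.arctan2(v[1],v[0]))
print("yaw",A(T-o['position']),A(T-L))
a=np.radians(-85.48);u=np.array([np.cos(a),np.sin(a)])
print("D",(T-o['position'])[:2]@u,"lat",np.cross(u,(T-o['position'])[:2]),"D from line",(L-o['position'])[:2]@u+.07)
lip=np.array([.577,-.2064]);b=np.radians(-75.8);v=np.array([np.cos(b),np.sin(b)])
for ins in (-.03,.045,.07): print(ins,lip+v*(ins-.131))
E
```

```text
[0.4587644  0.24005416 0.19030029] [-3.33017897  0.50235655  6.60548621]
tip [0.4645432  0.11196787 0.006     ] line [0.46032057 0.18247411 0.02      ] 0.07063257069210793
yaw -87.41676990754803 -86.57263906323769
D 0.12814334093798024 lat -0.0043332814493448 D from line 0.12752361335097573
-0.03 [ 0.53750551 -0.0503193 ]
0.045 [ 0.55590356 -0.1230277 ]
0.07 [ 0.56203625 -0.14726383]<stdin>:9: DeprecationWarning: Arrays of 2-dimensional vectors are deprecated. Use arrays of 3-dimensional vectors instead. (deprecated in NumPy 2.0)
```

Call:
drive_tool(
  plan=[
    [[0.1,-0.4,0.08,0,0,0.2],[0.25,-0.9,0,0,0,0.2],[0.25,-0.9,0,0,0,0.2],[0.25,-0.9,0,0,0,0.2],[0.25,-0.9,0,0,0,0.2],[0.25,-0.9,0,0,0,0.2],[0.25,-0.9,0,0,0,0.2],[0.25,-0.9,0,0,0,0.2]],
  ],
)

```text
time: 14.62
position: [0.5059, 0.0717, 0.1915]
tool_rot: [0.614, 0.789, 0.0, 0.0]
ft_force: [-0.3, 0.2, -2.1]
grip_width: 0.0401
```

Call:
drive_tool(
  plan=[
    [[0.25,-0.9,0,0,0,0],[0.25,-0.9,0,0,0,0],[0.25,-0.9,0,0,0,0],[0.25,-0.9,0,0,0,0],[0.24,-0.85,0,0,0,0],[0.1,-0.4,0,0,0,0],[0,0,0,0,0,0]],
  ],
)

```text
time: 15.5
position: [0.5391, -0.0493, 0.1917]
tool_rot: [0.615, 0.788, 0.0, 0.0]
ft_force: [-0.8, 0.8, -2.3]
grip_width: 0.0399
```

```bash
python3 - <<'E'
from h import *
o=robot.get_obs();print(o['time'],o['position'],o['tool_rot'],o['ft_force'],o['moment'],o['grip_width'])
M=R.from_quat(o['tool_rot']).as_matrix();print("toolx",np.degrees(np.arctan2(M[1,0],M[0,0])))
im=camera("top");cv2.imwrite("pics/t9.png",im[:,:,::-1]);crop(im,280,140,420,230,5.5,"pics/t9c.png")
im=camera("side");cv2.imwrite("pics/s9.png",im[:,:,::-1]);crop(im,270,180,430,300,5,"pics/s9c.png")
E
```

```text
15.5 [ 0.53910097 -0.04930636  0.19166763] [6.15263074e-01 7.88321852e-01 7.65493555e-05 4.27702233e-05] [-0.8485646   0.84720587 -2.32644959] [-0.01302254  0.05409115  0.0214056 ] 0.039919939161059466
toolx 104.05792332851394
```

View pics/t9c.png

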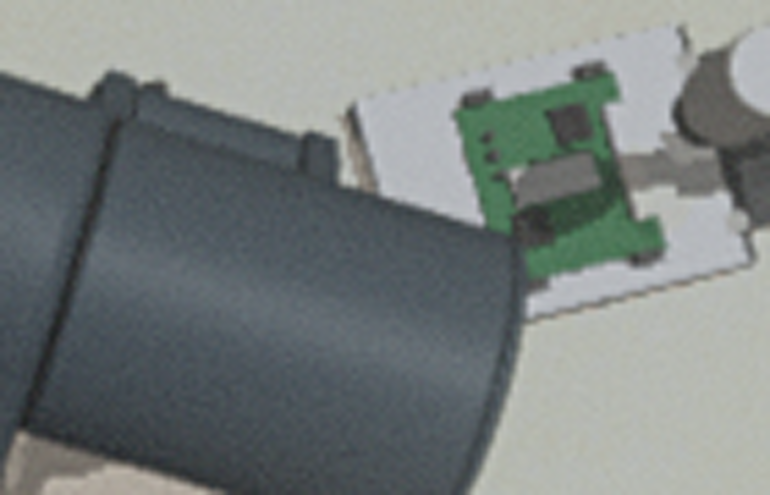

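View pics/s9c.png

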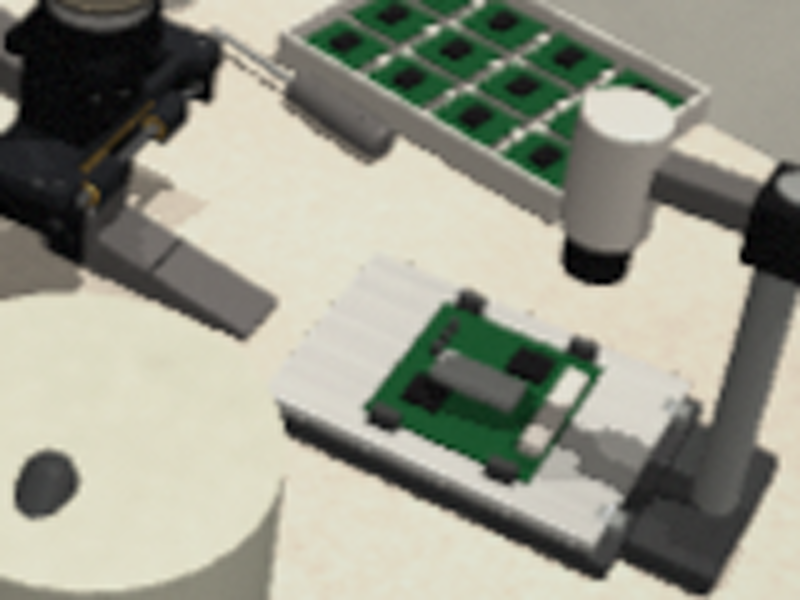

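The side view shows the wedge tip at crop (275,300)/(243,335) and the lip edge from (380,262) to (275,390). I measure the gap in this one camera.

```bash
python3 - <<'E'
from h import *
f=lambda c:(270+c[0]/5-.4,180+c[1]/5-.4)
A=lambda v:np.degrees(np.arctan2(v[1],v[0]))
t=[onz("side",f(c),.007) for c in [(275,299),(244,331)]];l=[onz("side",f(c),.024) for c in [(378,258),(276,386)]]
T=np.mean(t,0)[:2];L=np.mean(l,0)[:2];print("tip",t,T,np.linalg.norm(t[0]-t[1]));print("lip",l,L,np.linalg.norm(l[0]-l[1]),A(l[0]-l[1]))
b=np.radians(-75.8);v=np.array([np.cos(b),np.sin(b)]);n=np.array([-v[1],v[0]])
print("side: gap",(L-T)@v,"lat",(T-L)@n)
p=np.array([.5391,-.0493]);M=np.radians(104.06-180);w=np.array([np.cos(M),np.sin(M)])
T2=p+w*.128;lip=np.array([.578,-.2061]);print("arm: tip",T2,"gap",(lip-T2)@v,"lat",(T2-lip)@n)
E
```

```text
tip [array([ 0.58813531, -0.16327238,  0.007     ]), array([ 0.55256426, -0.17043978,  0.007     ])] [ 0.57034978 -0.16685608] 0.03628596851172923
lip [array([ 0.64914335, -0.19119466,  0.024     ]), array([ 0.5180677 , -0.22574667,  0.024     ])] [ 0.58360553 -0.20847067] 0.1355531934628177 14.767440874432422
side: gap 0.04359480227802111 lat -0.0026423544101881733
arm: tip [ 0.57019605 -0.17346536] gap 0.03355187028614447 lat 0.00044001130414327185
```

The arm and the side view disagree by about 10 mm on the gap, so I pick the edges more carefully. I also lower the wedge onto the table first.

Call:
drive_tool(
  plan=[
    [[0,0,-0.05,0,0,0],[0,0,0,0,0,0]],
  ],
)

```text
time: 15.85
position: [0.5387, -0.0481, 0.1904]
tool_rot: [0.614, 0.789, -0.0, -0.0]
ft_force: [0.1, -0.4, -1.6]
grip_width: 0.0398
```

```bash
python3 - <<'E'
from h import *
o=robot.get_obs();print(o['time'],o['position'],o['ft_force'],o['moment'])
im=camera("side");cv2.imwrite("pics/s10.png",im[:,:,::-1]);crop(im,285,215,365,275,10,"pics/s10c.png")
im=camera("wrist");cv2.imwrite("pics/w10.png",im[:,:,::-1])
E
```

```text
15.85 [ 0.53869318 -0.04806474  0.19044212] [ 0.11388972 -0.35929219 -1.59931801] [-0.03269735  0.04641466 -0.03744618]
```

View pics/s10c.png

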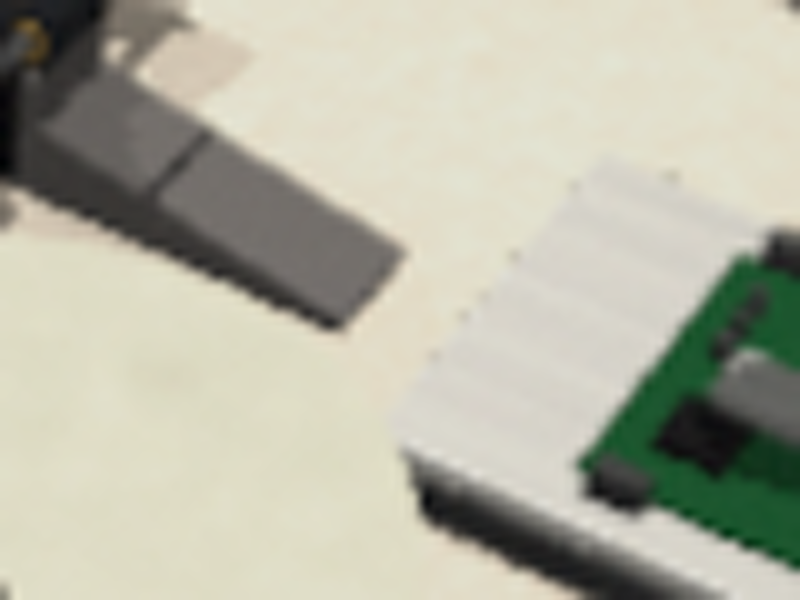

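View pics/w10.png

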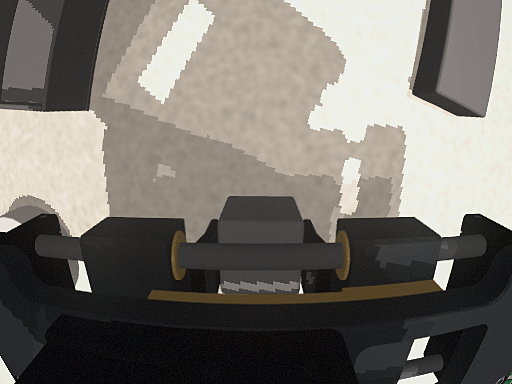

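```bash
python3 - <<'E'
from h import *
o=robot.get_obs();p=o['position'];M=R.from_quat(o['tool_rot']).as_matrix();w=-M[:,0];n=np.cross([0,0,1],w)
im=cv2.imread("pics/s10.png");s=10
c=cv2.resize(im[215:275,285:365],None,fx=s,fy=s,interpolation=cv2.INTER_CUBIC)
def pt(q,col):
    u=proj("side",q);x=int((u[0]+.5-285)*s);y=int((u[1]+.5-215)*s);cv2.drawMarker(c,(x,y),col,0,14,1);print((x,y),end=' ')
for D,z in [(.128,0),(.128,.006),(.058,.02),(.038-.018,.028)]:
    for sg in (-.02,.02):
        q=np.array([*(p+w*D+n*sg)[:2],z]);pt(q,(0,0,255) if z else (255,0,0))
print()
b=np.radians(-75.8);v=np.array([np.cos(b),np.sin(b),0]);nn=np.array([-v[1],v[0],0])
for sg in (-.075,0,.075):
    for z in (.016,.024): pt(np.array([.578,-.2061,0])+nn*sg+[0,0,z],(0,160,0))
cv2.imwrite("pics/s10m.png",c)
E
```

```text
(349, 344) (412, 270) (351, 329) (414, 256) (153, 206) (219, 136) (49, 139) (116, 71) 
(367, 461) (369, 441) (487, 314) (489, 294) (598, 178) (601, 159)
```

View pics/s10m.png

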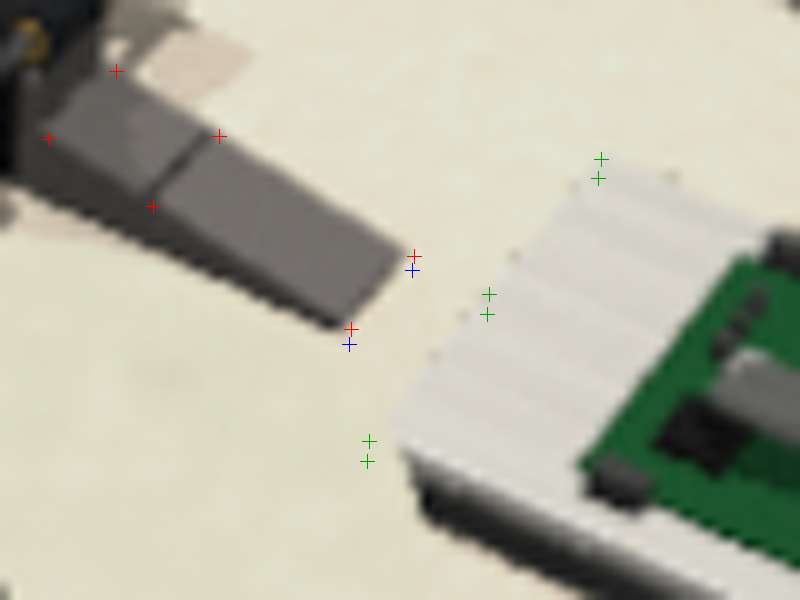

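The wedge and lip edges reproject within about 1 px (2–3 mm), so the earlier mismatch came from a badly picked lip corner. I push in to about 40 mm inside, before contact, with the wedge pressed slightly on the table.

Call:
drive_tool(
  plan=[
    [[0.1,-0.39,-0.04,0,0,0],[0.12,-0.48,0,0,0,0],[0.12,-0.48,0,0,0,0],[0.12,-0.48,0,0,0,0],[0.12,-0.48,0,0,0,0],[0.12,-0.48,0,0,0,0],[0.03,-0.11,0,0,0,0],[0,0,0,0,0,0]],
  ],
)

```text
time: 16.95
position: [0.5571, -0.1211, 0.1903]
tool_rot: [0.615, 0.788, 0.0, -0.0]
ft_force: [-1.1, 2.6, 5.7]
grip_width: 0.0396
```

```bash
cat > chk.py <<'E'
from h import *
import sys
k=sys.argv[1]
o=robot.get_obs();p=o['position'];M=R.from_quat(o['tool_rot']).as_matrix();w=-M[:,0]
print(o['time'],p,o['ft_force'],o['moment'],o['grip_width'],"tilt",M[2].round(4),"toolx",np.degrees(np.arctan2(M[1,0],M[0,0])))
b=np.radians(-75.8);v=np.array([np.cos(b),np.sin(b)]);n=np.array([-v[1],v[0]]);T=(p+w*.128)[:2];L=np.array([.578,-.2061])
print("inside(arm)",(T-L)@v,"lat",(T-L)@n)
im=camera("side");cv2.imwrite(f"pics/s{k}.png",im[:,:,::-1]);crop(im,285,215,365,275,10,f"pics/s{k}c.png")
E
python3 chk.py 11
```

```text
16.95 [ 0.55712528 -0.12109309  0.19033343] [-1.06920124  2.61505711  5.74361173] [ 0.22798397  0.33813582 -0.13086274] 0.03960293567529373 tilt [ 6.e-04  1.e-04 -1.e+00] toolx 104.08511247150564
inside(arm) 0.04046944340188808 lat 0.0003592617214244979
```

View pics/s11c.png

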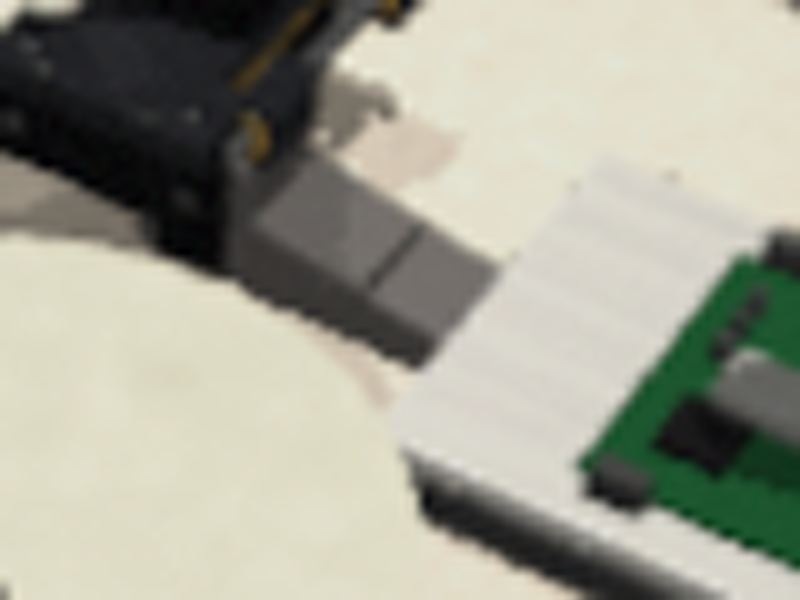

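The tip is under the lip without contact, and the dark line is still 18–20 mm outside it. I push on to about 64 mm.

Call:
drive_tool(
  plan=[
    [[0.06,-0.23,0,0,0,0],[0.06,-0.23,0,0,0,0],[0.06,-0.23,0,0,0,0],[0.05,-0.22,0,0,0,0],[0,0,0,0,0,0]],
  ],
)

```text
time: 17.62
position: [0.5611, -0.1402, 0.1903]
tool_rot: [0.615, 0.788, 0.001, -0.005]
ft_force: [-2.9, 14.5, 12.1]
grip_width: 0.0397
```

```bash
python3 chk.py 12
```

```text
17.625 [ 0.56110861 -0.14020301  0.19029584] [-2.94421933 14.49233992 12.07239923] [2.26400114 0.17832241 0.11724742] 0.03965419168820984 tilt [ 0.0091 -0.0042 -1.    ] toolx 104.06102043428648
inside(arm) 0.05996726725724948 lat -0.0005207350012146649
```

View pics/s12c.png

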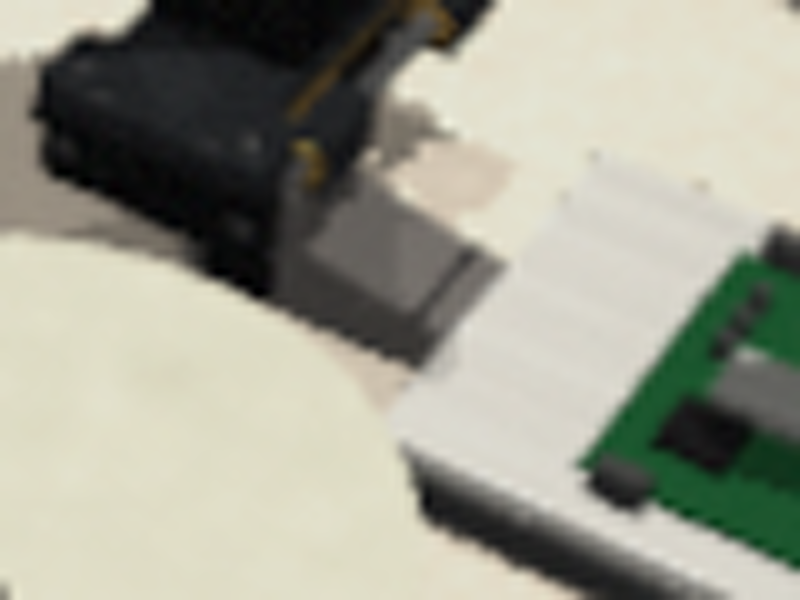

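The lip is loaded now, with about 14 N of push and the tool flexed back by about 0.5°. The line is still outside the edge. I correct the tilt and push on in small steps.

Call:
drive_tool(
  plan=[
    [[0.04,-0.18,0,-0.08,-0.06,0],[0.04,-0.17,0,0,0,0],[0,0,0,0,0,0],[0,0,0,0,0,0]],
  ],
)

```text
time: 18.18
position: [0.5621, -0.1477, 0.1903]
tool_rot: [0.615, 0.788, -0.0, -0.002]
ft_force: [-4.4, 18.1, 15.6]
grip_width: 0.0397
```

```bash
sed -i 's/T=(p+w\*.128)\[:2\]/T=(p+M[:,2]*.164+w*.128)[:2]/' chk.py; python3 chk.py 13
```

```text
18.175 [ 0.56209955 -0.14767629  0.1902596 ] [-4.40499574 18.1466699  15.5836475 ] [3.04947244 0.5680304  0.00806095] 0.03969329232470535 tilt [ 0.0032 -0.0031 -1.    ] toolx 104.02472215815828
inside(arm) 0.06693309376179918 lat -0.001973838637514756
```

View pics/s13c.png

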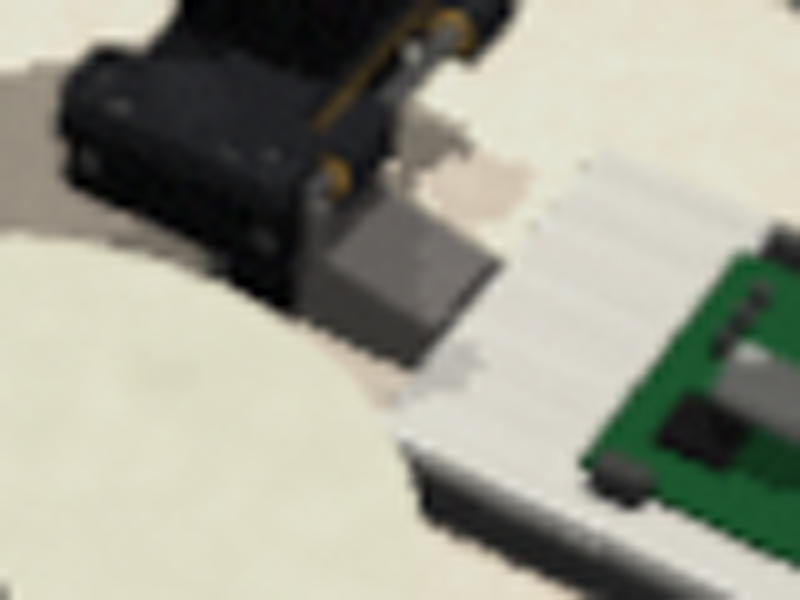

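By geometry the side view hides 3–4 mm of ramp behind the lip, so the line just vanishing means about 66–67 mm inside, which agrees with the arm's 66.9. The lift is about 3.3 mm, so I go roughly 4 mm further.

Call:
drive_tool(
  plan=[
    [[0.02,-0.09,0,-0.03,-0.03,0],[0.02,-0.07,0,0,0,0],[0,0,0,0,0,0],[0,0,0,0,0,0],[0,0,0,0,0,0]],
  ],
)

```text
time: 18.85
position: [0.5626, -0.1509, 0.1903]
tool_rot: [0.616, 0.788, -0.0, -0.001]
ft_force: [-3.9, 20.4, 16.8]
grip_width: 0.0398
```

```bash
python3 chk.py 14; python3 - <<'E'
from h import *
a=cv2.imread("pics/s10.png");b=cv2.imread("pics/s14.png")
A=[cv2.resize(i[235:275,315:365],None,fx=8,fy=8,interpolation=cv2.INTER_CUBIC) for i in (a,b)]
cv2.imwrite("pics/cmp.png",np.hstack([A[0][:, :395],A[1][:, :395]]))
im=camera("top");cv2.imwrite("pics/t14.png",im[:,:,::-1])
E
```

```text
18.85 [ 0.56260682 -0.15088558  0.19028319] [-3.94292969 20.37510023 16.80540556] [3.53434588 0.80836326 0.02237941] 0.039809410042483825 tilt [ 0.0016 -0.0023 -1.    ] toolx 104.0122244219988
inside(arm) 0.07042457611002229 lat -0.002174084066479165
```

View pics/s14c.png

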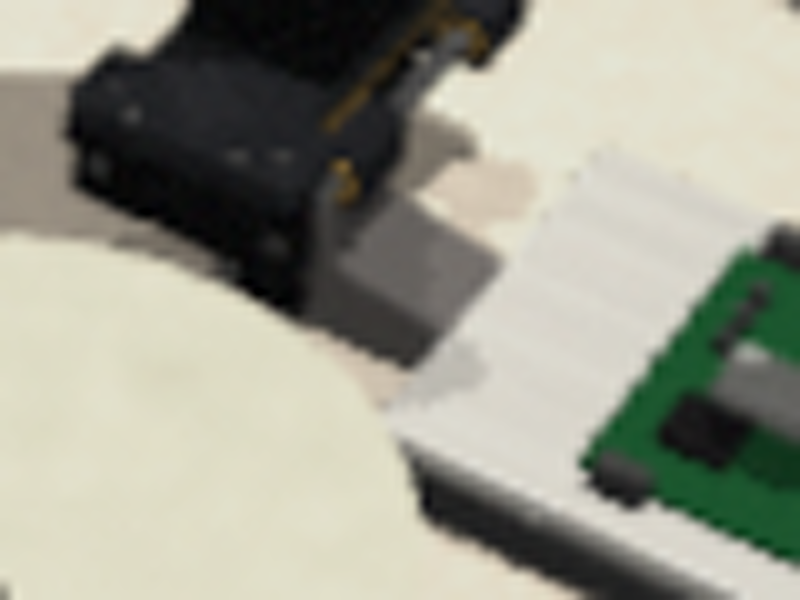

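View pics/cmp.png

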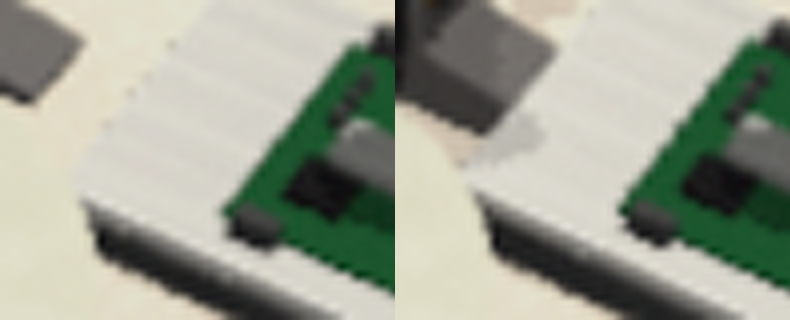

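View pics/t14.png

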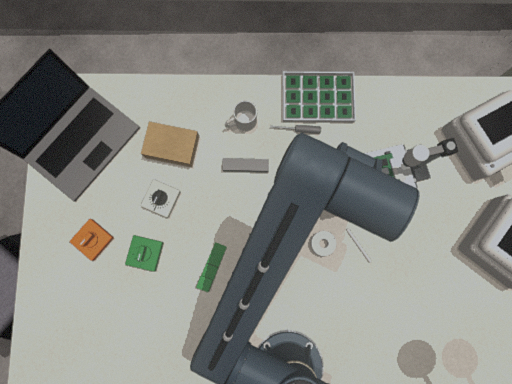

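```bash
python3 chk.py 15; python3 - <<'E'
from h import *
a,b=[cv2.cvtColor(cv2.imread(f"pics/s{k}.png"),cv2.COLOR_BGR2GRAY) for k in (10,15)]
m=np.zeros_like(a);m[222:300,325:420]=255
p=cv2.goodFeaturesToTrack(a,40,.02,4,mask=m)
q,s,e=cv2.calcOpticalFlowPyrLK(a,b,p,None,winSize=(9,9),maxLevel=1)
lip=np.array([.578,-.2061]);t=np.radians(-75.8);v=np.array([np.cos(t),np.sin(t)])
R_=[]
for P,Q,S in zip(p[:,0],q[:,0],s[:,0]):
    if not S: continue
    X=onz("side",P,.028);d=(X[:2]-lip)@v
    if not(-.005<d<.17): continue
    g=np.array(proj("side",X+[0,0,.001]))-np.array(proj("side",X))
    lift=(Q-P)[1]/g[1]*.2/(.2-d); R_.append(lift); print(P.round(0),(Q-P).round(2),"d",round(d*1000),"lip lift mm",round(lift,1))
print("median",np.median(R_))
E
```

```text
18.95 [ 0.56259535 -0.15085428  0.1902592 ] [-3.71242847 20.50902066 18.39800364] [3.52096025e+00 8.44235070e-01 1.53781859e-03] 0.03954911139167395 tilt [ 0.0017 -0.0024 -1.    ] toolx 104.01663551255281
inside(arm) 0.0703845572647679 lat -0.0021769740478867756
[394. 231.] [-0.01  0.  ] d 127 lip lift mm -0.0
[384. 228.] [0.01 0.01] d 96 lip lift mm -0.1
[327. 262.] [-0.28 -0.94] d 21 lip lift mm 4.1
[386. 255.] [ 0.14 -0.2 ] d 147 lip lift mm 2.9
[382. 249.] [ 0.11 -0.22] d 128 lip lift mm 2.4
[343. 264.] [ 0.36 -0.56] d 62 lip lift mm 3.2
[388. 249.] [ 0.11 -0.19] d 142 lip lift mm 2.6
[380. 259.] [ 0.25 -0.4 ] d 139 lip lift mm 5.2
[366. 240.] [ 0.08 -0.47] d 73 lip lift mm 3.0
[362. 238.] [ 0.06 -0.51] d 60 lip lift mm 2.9
[367. 275.] [ 0.14 -0.26] d 134 lip lift mm 3.1
[327. 266.] [-0.13 -0.3 ] d 28 lip lift mm 1.4
[381. 225.] [ 0.02 -0.01] d 83 lip lift mm 0.1
[378. 266.] [ 0.04 -0.24] d 145 lip lift mm 3.5
[383. 234.] [ 0.01 -0.01] d 105 lip lift mm 0.1
[402. 222.] [-0.01 -0.02] d 132 lip lift mm 0.3
[375. 276.] [ 0.08 -0.08] d 153 lip lift mm 1.4
[394. 235.] [-0.01 -0.  ] d 134 lip lift mm 0.0
[377. 271.] [ 0.1  -0.15] d 150 lip lift mm 2.3
[371. 276.] [ 0.3  -0.14] d 144 lip lift mm 2.0
[383. 262.] [ 0.16 -0.27] d 151 lip lift mm 4.3
[350. 266.] [-0.12 -0.57] d 81 lip lift mm 3.8
[384. 271.] [ 0.24 -0.1 ] d 166 lip lift mm 2.3
[358. 241.] [ 0.14 -0.57] d 56 lip lift mm 3.2
[374. 257.] [ 0.13 -0.29] d 122 lip lift mm 2.9
[359. 250.] [ 0.24 -0.48] d 74 lip lift mm 3.1
[371. 253.] [ 0.18 -0.28] d 108 lip lift mm 2.4
median 2.5860021063525305
```

Features on the board (ignoring the static camera-column ones, which read 0) show about 3.2 mm of lift, while the arm's model says 4.1 mm. Another 3 mm of push puts both near 4 mm.

Call:
drive_tool(
  plan=[
    [[0.02,-0.08,0,-0.02,-0.02,0],[0.01,-0.05,0,0,0,0],[0,0,0,0,0,0],[0,0,0,0,0,0],[0,0,0,0,0,0]],
  ],
)

```text
time: 19.62
position: [0.5631, -0.1538, 0.1903]
tool_rot: [0.616, 0.788, -0.001, -0.001]
ft_force: [-4.9, 20.3, 17.6]
grip_width: 0.0397
```

```bash
python3 chk.py 16; python3 - <<'E'
from h import *
a,b=[cv2.cvtColor(cv2.imread(f"pics/s{k}.png"),cv2.COLOR_BGR2GRAY) for k in (10,16)]
m=np.zeros_like(a);m[236:275,325:375]=255
p=cv2.goodFeaturesToTrack(a,30,.02,4,mask=m)
q,s,e=cv2.calcOpticalFlowPyrLK(a,b,p,None,winSize=(9,9),maxLevel=1)
lip=np.array([.578,-.2061]);t=np.radians(-75.8);v=np.array([np.cos(t),np.sin(t)])
r=[]
for P,Q in zip(p[:,0],q[:,0]):
    X=onz("side",P,.028);d=(X[:2]-lip)@v
    if 0.015<d<.11:
        g=np.array(proj("side",X+[0,0,.001]))-np.array(proj("side",X)); r.append(round((Q-P)[1]/g[1]*.2/(.2-d),1))
print(r,np.median(r))
t=camera("top");cv2.imwrite("pics/t16.png",t[:,:,::-1]);crop(t,140,178,182,220,10,"pics/t16c.png")
a=cv2.imread("pics/top0.png");print([ (n,float(np.abs(a[y0:y1,x0:x1].astype(int)-t[y0:y1,x0:x1,::-1]).mean().round(1))) for n,x0,y0,x1,y1 in [("spacer",215,150,275,178),("mug",220,95,262,135),("carton",135,115,205,170),("green wedge",195,245,215,295),("driver",268,120,278,136),("gctrl",120,230,165,275),("pen",345,228,372,265)]])
E
```

```text
19.625 [ 0.56309038 -0.15384993  0.19027348] [-4.9185187  20.26624286 17.55642479] [3.56564509 0.97992215 0.04692712] 0.03972904818938129 tilt [ 2.0e-04 -1.7e-03 -1.0e+00] toolx 104.01067574244942
inside(arm) 0.07366250712492892 lat -0.0023347739666669956
[np.float64(4.8), np.float64(3.7), np.float64(3.4), np.float64(3.2), np.float64(1.5), np.float64(4.1), np.float64(3.4), np.float64(3.2), np.float64(3.4), np.float64(3.1), np.float64(0.8), np.float64(3.2), np.float64(3.1), np.float64(4.7), np.float64(4.4), np.float64(8.3), np.float64(-3.4), np.float64(2.2), np.float64(7.7), np.float64(4.0)] 3.4
[('spacer', 19.5), ('mug', 19.8), ('carton', 19.6), ('green wedge', 17.3), ('driver', 20.9), ('gctrl', 19.4), ('pen', 21.3)]
```

View pics/s16c.png

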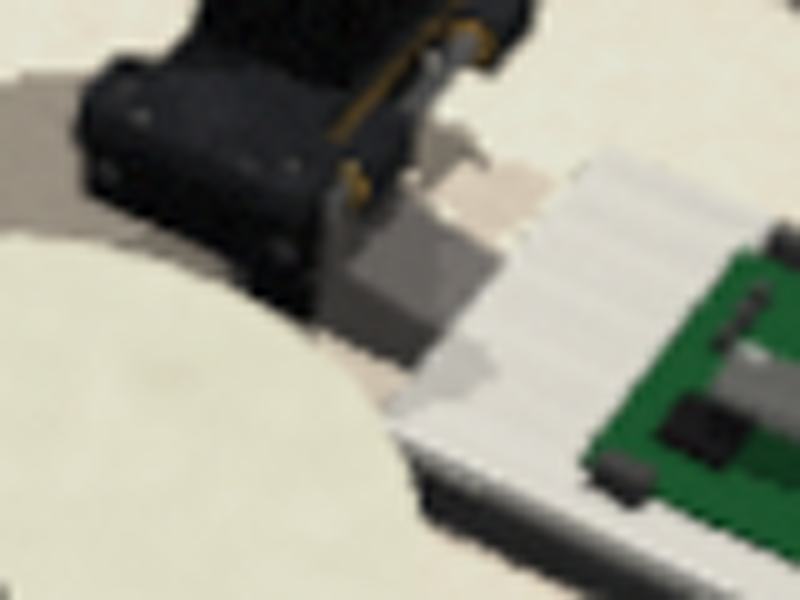

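View pics/t16c.png

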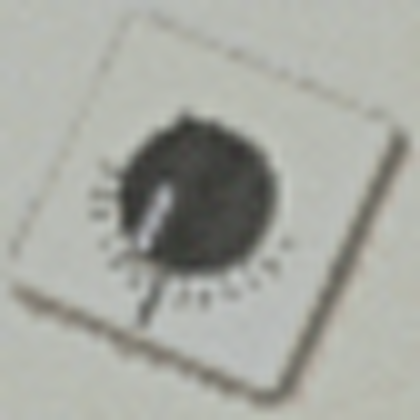

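The lift is between 3.4 mm (image tracking) and 4.7 mm (arm model), so about 4 mm. The wedge is pressed on the table with the tool level, the knob pointer is still on its mark, and the bystanders are in place. I hand it in.

```bash
python3 - <<'E'
from rig import robot
print(robot.hand_in()); o=robot.get_obs(); print(o['time'],o['position'],o['grip_width'],o['ft_force'])
E
```

```text
the job is handed in; nothing more can be done
None
the job is handed in; nothing more can be done
```

I turned the white controller's knob about 38° counter-clockwise onto the long index mark and let go. Then I gripped the grey wedge, slid it thin end first under the middle of the lip, and handed in at about 20 s, still gripping it (39.7 mm opening, 35 N).

**Knob:** the pointer met the mark within a pixel in the wrist view after release. It was still on the mark in the last top view.

**Lip lift:** the two checks disagree.
- The arm's pose puts the tip about 73.7 mm inside the lip, which is about 4.7 mm of lift. An earlier side view suggested the tip sits 2–3 mm further out, which would be about 4.2 mm.
- Tracking board features in the side camera gives about 3.4 mm, with scattered values.

So the lift is about 4 mm, and both figures are well under 9 mm.

**Wedge:** I judged it flat from the level tool (tilt under 0.002 rad) and 17 N of downward force, since the side view does not show its underside. It is within about 3 mm of the lip's middle.

**Other things on the table:** they looked unmoved in the top view. My picture-difference check was too noisy to confirm it, because every region differed by about the same amount.

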